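# Test two mill springs on the spring tester and set the weak one aside

## Task

One of the two blue-capped spring cartridges for the push-top mills, standing on the spring tester, has gone weak. Press each one gently straight down until the black follower beside it lies fully inside the green band on its post, no deeper, hold it there for a second to read the force, and let it come up again; never load the tester beyond 20 N. Then stand the weaker cartridge upright on the middle of the wooden coaster, leave the sound one in its seat and the two followers where they were pushed to, and do not disturb the other things.

Things in the scene. Friction and masses are not known exactly. Their poses are not given: they have to be found in the camera images.
- tester: spring tester, fixed: grey base 96 x 210 x 16 mm, long along its y. Origin: centre of its underside, z up. Above it a sprung aluminium plate 78 x 194 mm, top at 46 mm, with two seats 84 mm apart along y (left is +y). In front (-x) a white scale, a mark every 5 N, and a red pointer on the plate. Outside each seat, 36 mm from its centre, a white post 12 x 6 mm rises 44 mm above the plate
- tester_plate (a joint): how far the sprung plate has sunk (m): 0 at the top (not pressed), 0.020 lower stop. About 0.001 m per newton pressed down (after the first 0.5 to 1 N), for both seats alike; the cartridges, seats, posts and followers all sink with it
- seat_left (a point): centre of the floor of the left (+y) seat, inside a low square frame 33.5 mm wide within and 4 mm high; 46 mm above the underside of the tester when unloaded; moves with the plate
- seat_right (a point): the same for the right (-y) seat
- spring_p: a spring cartridge, 70 mm tall, 80 g; two look alike, one sound, one weak, which is unknown. Origin: centre of its underside, z up. Grey round foot 31 mm across, 10 mm high; bare coil; on top a blue captive sliding cap: flange 48 mm across, 4 mm thick, underside 36 mm above the origin, then a round grip 28 mm across from 40 to 70 mm, flat top. Lift it by the grip
- spring_q: a spring cartridge, 70 mm tall, 80 g; two look alike, one sound, one weak, which is unknown. Origin: centre of its underside, z up. Grey round foot 31 mm across, 10 mm high; bare coil; on top a blue captive sliding cap: flange 48 mm across, 4 mm thick, underside 36 mm above the origin, then a round grip 28 mm across from 40 to 70 mm, flat top. Lift it by the grip
- spring_p_cap (a joint): spring_p: how far its cap is pushed down (m): 0 free, 0.020 coil solid. The coil resists with about 2 N at once, rising steadily; at the mark a sound spring takes about 14 to 15 N, a weak one about 6 N
- spring_q_cap (a joint): spring_q: how far its cap is pushed down (m): 0 free, 0.020 coil solid. The coil resists with about 2 N at once, rising steadily; at the mark a sound spring takes about 14 to 15 N, a weak one about 6 N
- follower_left (a joint): left post (+y): how far the black follower is pushed down its white post (m), 0 at the top (start). 4 mm high; its tongue lies about 1.5 mm below the flange of the cartridge in that seat, which pushes it down. Friction (0.6 N) keeps it where it was pushed deepest. It lies inside the 8 mm green band from 0.011 to 0.015, centred at 0.013 (cap then at about 0.0145)
- follower_right (a joint): right post (-y): how far the black follower is pushed down its white post (m), 0 at the top (start). 4 mm high; its tongue lies about 1.5 mm below the flange of the cartridge in that seat, which pushes it down. Friction (0.6 N) keeps it where it was pushed deepest. It lies inside the 8 mm green band from 0.011 to 0.015, centred at 0.013 (cap then at about 0.0145)
- coaster: square wooden coaster with cork inlay, 98 x 98 mm, fixed; origin: centre of its underside, its top 6 mm above
- pepper_mill: wooden pepper mill, 170 mm tall, 58 mm across, a bystander; origin: centre of its underside
- salt_shaker: salt shaker, 90 mm tall, 44 mm across, a bystander; origin: centre of its underside
- spice_jar: spice jar with red lid, 106 mm tall, 45 mm across, a bystander; origin: centre of its underside
Things that resemble listed ones, but are neither listed nor needed, are in the scene too. What is shaped like the spring_p but orange or pink is not meant.

How it is judged:
By the outcome, as a careful person would: the job done as asked, in the order asked, and still so for the second after the job is handed in, with the robot touching nothing.
It also fails if it takes over 61 s, if anything falls off the work surface, if the arm or the gripper's body presses on something with over 40 N, if the wrist force passes 120 N, or if a joint passes its speed limit or range.

## Robot

A 7-joint arm with a two-finger parallel gripper is mounted at the origin on a cart in front of the work surface, level with it; the furniture and walls round the work are solid. World frame = base frame: x ahead of the robot, y to its left, z up, the work surface at z = 0. Lengths are in m, angles in rad, forces in N, time in s.
With the tool pointing down it reaches from about 0.35 to 0.775 m from the base axis. Payload 3.1 kg.
Tool frame: the origin (TCP) lies at the very end of the fingers, on their centre line; the grasp point (between the pads) lies tcp_to_grasp behind it (tcp_to_grasp is the distance from the TCP to the grasp point, in m); z points along the fingers, y is the line along which they close (so a half turn about z gives the same grasp; the last joint's range is limited). The gripper opens to 85 mm and grips with 20 to 120 N. Pads are 22 mm wide; open, the fingers measure 114 mm over their backs; the gripper's body (76 mm by 85 mm) begins 54 mm behind the grasp point. The pads swing forward as they close: fully open they stand 13 mm farther back than shut.
Start: joints at [1.291, 0.311, 0.014, 1.512, -0.004, 1.319, -0.027], TCP at [0.13, -0.535, 0.231] pointing down, gripper open.
Joint ranges: [-2.7, 2.7], [-0.3, 1.91], [-1.27, 1.3], [0.12, 2.57], [-1.44, 4.58], [0.2, 2.03], [-3.05, 3.05]. Speed limits (rad/s): [2.79, 2.79, 3.14, 3.14, 3.14, 3.14, 3.14].

## Interface

Orientations are given as [roll, pitch, yaw] about the fixed x, y, z axes, in that order (R = Rz(yaw) Ry(pitch) Rx(roll)).
In Python, from workcell import * gives the robot as it stands. The module is installed in compiled form; this text tells all that it offers.
- The arm moves only by the tool arm_command, never from a script. Its argument "series" is a list of rows, each a list of 6 numbers: the shift along the world's x, y, z in m, then the turn, a rotation vector about the world's x, y, z in degrees. In form: [[x, y, z, ax, ay, az], ...]. A call has 1 to 10 rows; each row shifts and turns the commanded pose from where the row before left it; what a row does not reach is not made up. A row lasts 1/10 s, in which the tool goes at most 50 mm and 8.59 degrees, less where a joint would pass 70% of its speed; a pose out of reach is approached as far as the arm can. A call is refused whole if a number of a shift passes 0.05 or a number of a turn 8.59, either way. A call with a gripper value outside its range is refused whole. "fingers" is the opening, from 0 (shut) to 1 (fully open), set as the call begins (left out, the last holds). The fingers move at their own pace and stop on an object; the grip force is fixed at half the most. Time passes only in rows, so rows that do not move let the fingers close. It gives the time, the measured TCP pose, the force, the opening and the grip force at its end, in the units of the state.
- get_state(): the state, without advancing time (a new reading comes with each control period).
- snapshot(name): name is "side" or "top"; returns (picture, depth): 384x512x3 uint8, blue, green, red; 384x512 float32, m along the optical axis (not along the pixel's ray), 0 where there is no reading.
- calibration(name): a dict with "mtx" (3x3 intrinsics, pixels), "dist" ([k1, k2, p1, p2, k3] as OpenCV has them; the pictures are not rectified), "R" (3x3) and "t" (3): a world point X has camera coordinates R X + t. Camera axes: x right, y down, z forward; pixel columns grow to the right and rows downward; lengths in m; the calibration is good to about 2 mm. A picture is of the moment at which its call begins. calibration takes no time and is no camera call.
- finish_job(): hands the job in; it is judged then, once.
The state is a dict: "time": time; "joint_positions": joint angles; "dq": joint speeds; "tau": joint torques, N m; "tcp_pos": TCP position; "tcp_rot": TCP orientation; "wrist_force": force on the tool from outside, world axes, zero at the start; "ft_torque": the same for the moment, N m; "gripper_width": opening from 0.0 (shut) to 1.0 (fully open); "finger_force": force on a finger pad.
Only numpy, scipy, OpenCV 4.12 (cv2) and the standard library are available. Lean on these libraries where they do the work, as an engineer would, in place of code of your own. Each camera call takes 0.05 s, during which the arm holds its last target. There are 200 camera calls.

## Working session

There is one attempt and no reset: what is moved stays moved. The work goes in short steps, Python scripts to look and compute and a tool call to move; the robot and the scene stay as the last step left them, time stands still between calls to the robot, and variables do not carry over. Pictures are saved under pics/ and viewed, at most 10 in all, crops included, and the job is handed in when it is done.

Besides the shell and the picture viewer there is one more tool, called by a JSON object that holds its "op" and its "data", one argument or row to a line. arm_command: Moves the arm, as the interface text tells. Its arguments: {"type":"object","properties":{"series":{"type":"array"},"fingers":{"type":"number"}},"required":["series"]}

```bash
mkdir -p pics; cat > h.py <<'E'
from workcell import *
import numpy as np, cv2
def ray(name,uv):
    c=calibration(name); K=np.array(c["mtx"],float); R=np.array(c["R"]); t=np.array(c["t"]).ravel()
    p=cv2.undistortPoints(np.array(uv,float).reshape(-1,1,2),K,np.array(c["dist"],float)).reshape(-1,2)
    d=np.c_[p,np.ones(len(p))]@R
    return -R.T@t, d
def onplane(name,uv,z):
    o,d=ray(name,uv); return o+d*((z-o[2])/d[:,2])[:,None]
def bydepth(name,uv,dep):
    o,d=ray(name,uv); return o+d*np.array(dep)[:,None]
def proj(name,X):
    c=calibration(name); R=np.array(c["R"]); t=np.array(c["t"]).ravel()
    return cv2.projectPoints(np.array(X,float).reshape(-1,1,3),cv2.Rodrigues(R)[0],t,np.array(c["mtx"],float),np.array(c["dist"],float))[0].reshape(-1,2)
E
python3 - <<'E'
from h import *
s=get_state(); print({k:np.round(v,3) for k,v in s.items()})
try: print("t2g",tcp_to_grasp)
except Exception as e: print(e)
for n in("side","top"):
    im,d=snapshot(n); cv2.imwrite(f"pics/{n}0.png",im); np.save(f"{n}0.npy",d); print(n,ray(n,[[256,192]]))
E
```

```text
{'time': np.float64(0.0), 'joint_positions': array([ 1.291,  0.312,  0.014,  1.513, -0.004,  1.319, -0.027]), 'dq': array([-0.001, -0.   , -0.   ,  0.002,  0.001, -0.   , -0.002]), 'tau': array([ 0.0000e+00, -3.7991e+01,  1.4600e-01, -2.3059e+01,  1.2000e-02,
        1.4000e-02, -0.0000e+00]), 'tcp_pos': array([ 0.129, -0.534,  0.23 ]), 'tcp_rot': array([-3.139,  0.   ,  0.238]), 'wrist_force': array([-0.252,  0.435,  0.123]), 'ft_torque': array([-0.035,  0.053, -0.004]), 'finger_force': np.float64(0.0), 'gripper_width': np.float64(1.001)}
t2g 0.0187
side (array([-0.21224054, -0.22276832,  1.35200912]), array([[ 0.45852333,  0.17770259, -0.87076925]]))
top (array([0.25808951, 0.03963742, 1.44502847]), array([[ 0.10357969, -0.02652487, -0.99477526]]))
```

View pics/top0.png

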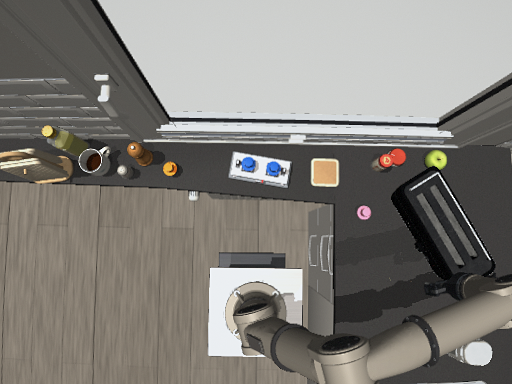

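View pics/side0.png

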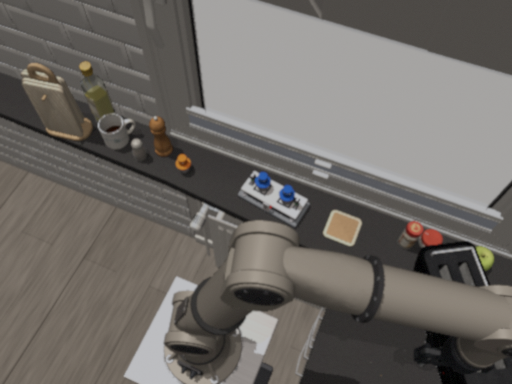

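The top view shows the tester at about (260,169), its two blue caps at (249,164) and (274,169), and the coaster at (325,172). The orange (170,169) and pink (364,212) look-alikes are to be ignored. The side view shows the caps at (263,182) and (287,194).

```bash
python3 - <<'E'
from h import *
for n in("top","side"):
    im=cv2.imread(f"pics/{n}0.png"); d=np.load(f"{n}0.npy"); h=cv2.cvtColor(im,cv2.COLOR_BGR2HSV)
    m=cv2.inRange(h,(105,150,60),(125,255,255))
    k,l,st,ce=cv2.connectedComponentsWithStats(m)
    for i in range(1,k):
        if st[i,4]<20: continue
        v,u=np.nonzero((l==i)&(d>0)); P=bydepth(n,np.c_[u,v],d[v,u])
        g=P[P[:,2]>np.percentile(P[:,2],90)-.006]
        print(n,"blue",ce[i].round(1),st[i,4],"ztop",np.percentile(P[:,2],[5,50,95]).round(3),"top mean",g.mean(0).round(4),len(g),"box",((g.max(0)+g.min(0))/2).round(4))
    # coaster & plate
    for nm,m in(("coaster",cv2.inRange(h,(8,60,120),(25,200,255))),("white",cv2.inRange(h,(0,0,110),(179,60,255)))):
        k,l,st,ce=cv2.connectedComponentsWithStats(m)
        for i in range(1,k):
            if st[i,4]<150: continue
            v,u=np.nonzero((l==i)&(d>0)); 
            if len(v)<100: continue
            P=bydepth(n,np.c_[u,v],d[v,u]); c=P.mean(0)
            if not(0.3<c[0]<.75 and -.5<c[1]<.4): continue
            r=cv2.minAreaRect(P[:,:2].astype(np.float32)*1000)
            print(n,nm,ce[i].round(1),st[i,4],P[:,2].min().round(3),np.median(P[:,2]).round(3),P.mean(0).round(4),r)
im=cv2.imread("pics/top0.png")[135:205,215:355]; im2=cv2.imread("pics/side0.png")[160:255,225:375]
a=cv2.resize(im,(780,390),interpolation=2); b=cv2.resize(im2[:,:],(300,190),interpolation=2)
cv2.imwrite("pics/crop0.png",np.vstack([a,np.hstack([b,np.zeros((190,480,3),np.uint8)])]))
E
```

```text
top blue [247.8 163.7] 147 ztop [0.082 0.088 0.119] top mean [0.4923 0.0303 0.1161] 53 box [0.4922 0.0298 0.1166]
top blue [273.  168.1] 145 ztop [0.082 0.089 0.12 ] top mean [ 0.4788 -0.0524  0.1159] 52 box [ 0.479  -0.053   0.1169]
top coaster [324.9 172. ] 524 -0.003 0.007 [ 0.4825 -0.2398  0.0064] ((482.4158020019531, -238.78672790527344), (79.41314697265625, 83.42334747314453), 0.8747016787528992)
top white [105.8  99.5] 285 0.44 0.611 [0.539  0.3406 0.596 ] ((559.90087890625, 356.4435119628906), (101.0504150390625, 45.18004608154297), 45.057212829589844)
top white [303.7 133.3] 5052 0.007 0.139 [ 0.5868 -0.1499  0.1391] ((590.3535766601562, -163.5531005859375), (64.08981323242188, 1126.8824462890625), 0.06540093570947647)
top white [258.7 169.9] 1173 -0.004 0.045 [ 0.4803 -0.0061  0.0396] ((488.77520751953125, -9.738105773925781), (208.4321746826172, 100.394287109375), 81.3876953125)
top white [323.8 172. ] 265 -0.008 0.005 [ 0.4828 -0.2366  0.0046] ((483.8829345703125, -239.69032287597656), (98.28225708007812, 103.69788360595703), 88.72347259521484)
side blue [262.4 179.9] 160
[... 361 characters left out ...]
73863673210144)
side white [340.7 177.6] 1214 0.083 0.124 [ 0.5782 -0.173   0.1233] ((572.283935546875, -151.56033325195312), (25.482213973999023, 938.4479370117188), 0.058395493775606155)
side white [343.  193.9] 1802 0.012 0.025 [ 0.5863 -0.1911  0.0272] ((563.5836791992188, -157.2701416015625), (1126.35888671875, 61.48106384277344), 89.99031066894531)
side white [272.4 197.7] 1008 -0.006 0.047 [ 0.4784 -0.0092  0.0437] ((501.272216796875, -1.4874649047851562), (212.43995666503906, 116.75261688232422), 81.41736602783203)
side white [341.7 227.9] 358 -0.005 0.007 [ 0.4841 -0.2365  0.0066] ((488.97711181640625, -237.0758819580078), (101.26078033447266, 108.43087768554688), 89.02649688720703)
```

View pics/crop0.png

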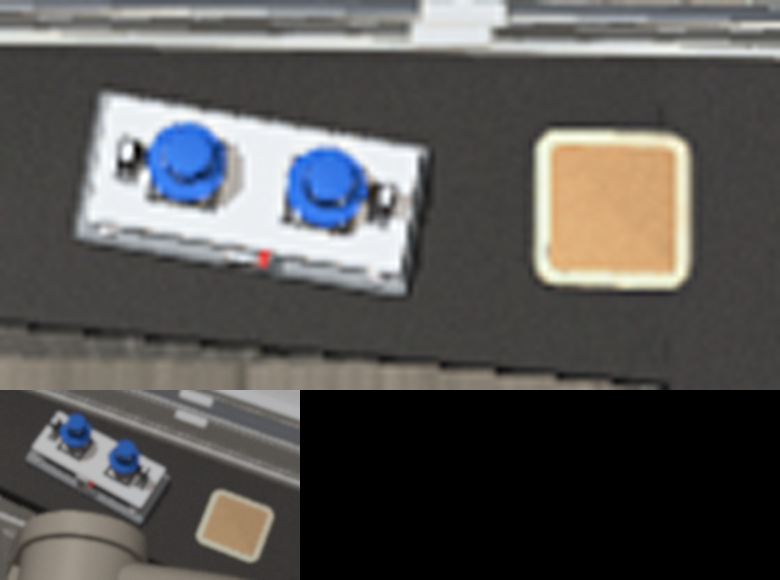

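Two candidates match (blue): top-view pixels (249,164) and (274,169). The orange (170,169) and pink (364,212) look-alikes are excluded. The crop confirms two blue caps in the seats, each with its post and black follower outside it. The red pointer is in front, and the coaster is on the right.

Measured positions:
- **Cap tops:** z is about 0.116, as expected. Left is (0.493, 0.031), right is (0.480, -0.052). They are 84 mm apart and the tester yaw is about -9°.
- **Coaster:** (0.4845, -0.2385).

I approach now with the fingers shut.

{"op": "arm_command", "data": {
  "series": [
    [0.015,0.04,0.03,0,0,6.7],
    [0.015,0.04,0.03,0,0,6.7],
    [0.015,0.04,0.03,0,0,6.7],
    [0.035,0.035,0,0,0,6.7],
    [0.035,0.035,0,0,0,6.7],
    [0.035,0.035,0,0,0,6.7],
    [0.035,0.035,0,0,0,6.7],
    [0.035,0.035,0,0,0,6.7],
    [0.035,0.035,0,0,0,6.7],
    [0.035,0.035,0,0,0,6.7]
  ],
  "fingers": 0
}}

```text
time: 1.1
tcp_pos: [0.4184, -0.173, 0.3173]
tcp_rot: [-3.141, 0.0, 1.412]
wrist_force: [0.9, -1.3, -0.4]
gripper_width: -0.005
finger_force: 0.0
```

{"op": "arm_command", "data": {
  "series": [
    [0.02,0.04,-0.02,0,0,0],
    [0.02,0.04,-0.04,0,0,0],
    [0.02,0.04,-0.04,0,0,0],
    [0.001,0.0005,-0.04,0,0,0],
    [0,0,-0.02,0,0,0],
    [0,0,0,0,0,0],
    [0,0,0,0,0,0]
  ]
}}

```text
time: 1.8
tcp_pos: [0.4721, -0.0676, 0.1711]
tcp_rot: [-3.141, -0.0, 1.407]
wrist_force: [0.2, 0.3, 0.6]
gripper_width: 0.002
finger_force: 0.0
```

```bash
python3 - <<'E'
from h import *
s=get_state(); print(s["tcp_pos"],s["wrist_force"],s["ft_torque"])
im,d=snapshot("side"); im2,_=snapshot("top")
for X in([.4795,-.052,.116],[.493,.031,.116]): print(proj("side",[X]),proj("top",[X]))
print(proj("top",[s["tcp_pos"]]),proj("side",[s["tcp_pos"]]))
a=cv2.resize(im[140:230,230:350],(480,360),interpolation=2);b=cv2.resize(im2[135:205,215:305],(300,233),interpolation=2)
c=np.zeros((360,780,3),np.uint8);c[:,:480]=a;c[:233,480:]=b
cv2.imwrite("pics/p1.png",c)
E
```

```text
[ 0.47208924 -0.06755697  0.17106758] [0.16321622 0.27130414 0.58705273] [ 0.00982283  0.0316428  -0.04017921]
[[287.17901145 190.40485632]] [[273.72070661 166.75643809]]
[[262.63868035 177.1249993 ]] [[248.13440272 162.17765971]]
[[279.95254518 166.3097754 ]] [[292.8143607  184.71693913]]
```

View pics/p1.png

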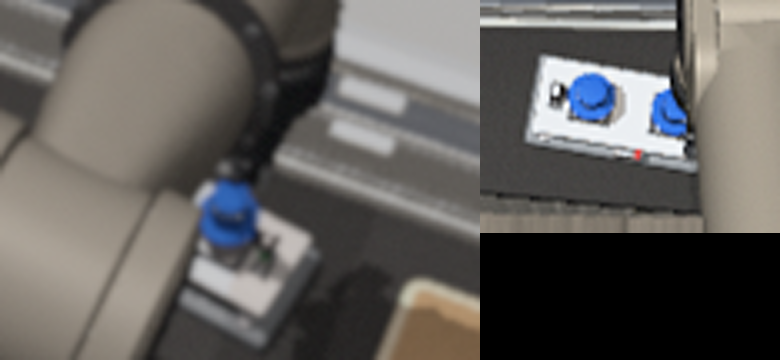

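The fingers are still about 17 mm off the right cap, because rows longer than 50 mm were clipped. The right cap is at about (230,215) in the crop. I correct the position and come down just above it.

{"op": "arm_command", "data": {
  "series": [
    [0.0075,0.0155,-0.01,0,0,0.4],
    [0,0,-0.02,0,0,0],
    [0,0,-0.014,0,0,0],
    [0,0,0,0,0,0],
    [0,0,0,0,0,0],
    [0,0,0,0,0,0]
  ]
}}

```text
time: 2.5
tcp_pos: [0.4808, -0.0522, 0.1284]
tcp_rot: [3.138, 0.0, 1.414]
wrist_force: [-0.1, -0.1, 0.2]
gripper_width: -0.001
finger_force: 0.0
```

```bash
python3 - <<'E'
from h import *
s=get_state(); print(s["tcp_pos"],s["tcp_rot"],s["wrist_force"])
E
```

```text
[ 0.48080249 -0.05220213  0.12840159] [3.13839743e+00 6.51118016e-05 1.41360008e+00] [-0.11816947 -0.05702817  0.16284702]
```

{"op": "arm_command", "data": {
  "series": [
    [0,0,-0.004,0,0,0],
    [0,0,-0.004,0,0,0],
    [0,0,-0.003,0,0,0],
    [0,0,0,0,0,0],
    [0,0,0,0,0,0]
  ]
}}

```text
time: 3.0
tcp_pos: [0.4794, -0.052, 0.1158]
tcp_rot: [-3.141, 0.0, 1.414]
wrist_force: [-0.5, -0.6, 0.2]
gripper_width: -0.003
finger_force: 0.4
```

{"op": "arm_command", "data": {
  "series": [
    [0,0,-0.001,0,0,0],
    [0,0,-0.001,0,0,0],
    [0,0,0,0,0,0],
    [0,0,0,0,0,0]
  ]
}}

```text
time: 3.4
tcp_pos: [0.4796, -0.0519, 0.114]
tcp_rot: [3.141, 0.0, 1.414]
wrist_force: [-1.0, 0.0, 2.1]
gripper_width: 0.003
finger_force: 1.0
```

{"op": "arm_command", "data": {
  "series": [
    [0,0,-0.001,0,0,0],
    [0,0,-0.001,0,0,0],
    [0,0,0,0,0,0],
    [0,0,0,0,0,0]
  ]
}}

```text
time: 3.8
tcp_pos: [0.4796, -0.0519, 0.1119]
tcp_rot: [3.141, 0.0, 1.414]
wrist_force: [-0.9, -0.8, 1.0]
gripper_width: -0.001
finger_force: 1.4
```

{"op": "arm_command", "data": {
  "series": [
    [0,0,-0.002,0,0,0],
    [0,0,-0.002,0,0,0],
    [0,0,-0.002,0,0,0],
    [0,0,-0.002,0,0,0],
    [0,0,-0.002,0,0,0],
    [0,0,-0.002,0,0,0],
    [0,0,0,0,0,0],
    [0,0,0,0,0,0]
  ]
}}

```text
time: 4.6
tcp_pos: [0.4795, -0.0519, 0.0999]
tcp_rot: [-3.141, 0.0, 1.414]
wrist_force: [-2.0, 0.1, 6.0]
gripper_width: 0.003
finger_force: 2.7
```

```bash
cat > f.py <<'E'
from h import *
F=[];Z=[]
for i in range(8):
    im,d=snapshot("top"); s=get_state(); F.append(s["wrist_force"]);Z.append(s["tcp_pos"])
F=np.array(F);Z=np.array(Z)
z=Z[:,2].mean();f=F[:,2].mean()
print("t",s["time"],"tcp",Z.mean(0).round(4),Z.std(0).round(4),"F",F.mean(0).round(2),F.std(0).round(2),"cap mm",(0.116-z)*1000-max(0,f-.75))
E
python3 f.py
```

```text
t 5.0 tcp [ 0.4795 -0.052   0.0999] [0. 0. 0.] F [-1.28 -0.01  5.38] [0.44 0.61 0.33] cap mm 11.466139682450336
```

This is the weak signature: 5.4 N at 11.5 mm of cap travel. I go about 3.5 mm further and hold.

{"op": "arm_command", "data": {
  "series": [
    [0,0,-0.0015,0,0,0],
    [0,0,-0.001,0,0,0],
    [0,0,-0.001,0,0,0],
    [0,0,0,0,0,0],
    [0,0,0,0,0,0],
    [0,0,0,0,0,0],
    [0,0,0,0,0,0],
    [0,0,0,0,0,0]
  ]
}}

```text
time: 5.8
tcp_pos: [0.4795, -0.052, 0.0966]
tcp_rot: [3.142, 0.0, 1.414]
wrist_force: [-2.1, -0.4, 6.1]
gripper_width: -0.001
finger_force: 3.1
```

```bash
python3 f.py; python3 - <<'E'
from h import *
im,_=snapshot("side")
cv2.imwrite("pics/p2.png",cv2.resize(im[180:220,275:320],(675,600),interpolation=cv2.INTER_CUBIC))
E
```

```text
t 6.2 tcp [ 0.4795 -0.052   0.0966] [0. 0. 0.] F [-1.58 -0.35  6.15] [0.63 0.56 0.52] cap mm 14.045385692536732
```

View pics/p2.png

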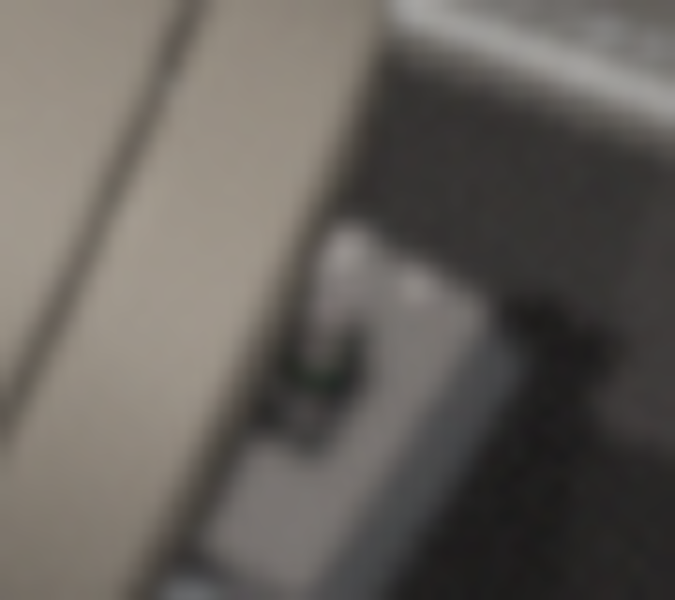

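The picture is too coarse to read the follower (around (320,375)), so I rely on the kinematics: cap 14.0 mm, 6.15 N. I nudge 0.5 mm deeper to centre it and hold a full second.

{"op": "arm_command", "data": {
  "series": [
    [0,0,-0.0005,0,0,0],
    [0,0,0,0,0,0],
    [0,0,0,0,0,0],
    [0,0,0,0,0,0],
    [0,0,0,0,0,0],
    [0,0,0,0,0,0],
    [0,0,0,0,0,0],
    [0,0,0,0,0,0],
    [0,0,0,0,0,0],
    [0,0,0,0,0,0]
  ]
}}

```text
time: 7.25
tcp_pos: [0.4795, -0.052, 0.0961]
tcp_rot: [3.142, 0.0, 1.414]
wrist_force: [-1.1, 0.2, 7.1]
gripper_width: 0.002
finger_force: 3.2
```

```bash
python3 f.py
```

```text
t 7.65 tcp [ 0.4795 -0.052   0.0961] [0. 0. 0.] F [-1.95 -0.28  6.54] [0.42 0.26 0.36] cap mm 14.12422264742599
```

{"op": "arm_command", "data": {
  "series": [
    [0,0,0.003,0,0,0],
    [0,0,0.004,0,0,0],
    [0,0,0.004,0,0,0],
    [0,0,0.004,0,0,0],
    [0,0,0.004,0,0,0],
    [0,0,0.004,0,0,0],
    [0,0,0.01,0,0,0],
    [0,0,0,0,0,0],
    [0,0,0,0,0,0]
  ]
}}

```text
time: 8.55
tcp_pos: [0.4798, -0.0519, 0.1291]
tcp_rot: [3.141, -0.0, 1.414]
wrist_force: [-0.1, 0.1, 0.7]
gripper_width: -0.001
finger_force: 0.0
```

Right is the weak one. Now the left.

{"op": "arm_command", "data": {
  "series": [
    [0.005,0.03,0.005,0,0,0],
    [0.005,0.03,0,0,0,0],
    [0.003,0.023,-0.005,0,0,0],
    [0,0,-0.004,0,0,0],
    [0,0,-0.004,0,0,0],
    [0,0,-0.003,0,0,0],
    [0,0,0,0,0,0],
    [0,0,0,0,0,0],
    [0,0,0,0,0,0]
  ]
}}

```text
time: 9.45
tcp_pos: [0.4927, 0.0304, 0.118]
tcp_rot: [3.141, 0.0, 1.413]
wrist_force: [0.1, 0.1, -0.4]
gripper_width: 0.005
finger_force: 0.0
```

```bash
python3 f.py
```

```text
t 9.85 tcp [0.4926 0.0309 0.118 ] [0.     0.0002 0.0001] F [-0.02 -0.05  0.23] [0.64 0.43 0.46] cap mm -1.983319386602747
```

Next, 18 mm down to a drop of about 16 mm. I expect about 8.8 N if it is sound.

{"op": "arm_command", "data": {
  "series": [
    [0,0,-0.002,0,0,0],
    [0,0,-0.002,0,0,0],
    [0,0,-0.002,0,0,0],
    [0,0,-0.002,0,0,0],
    [0,0,-0.002,0,0,0],
    [0,0,-0.002,0,0,0],
    [0,0,-0.002,0,0,0],
    [0,0,-0.002,0,0,0],
    [0,0,-0.002,0,0,0],
    [0,0,0,0,0,0]
  ]
}}

```text
time: 10.85
tcp_pos: [0.493, 0.0312, 0.1006]
tcp_rot: [3.141, 0.0, 1.414]
wrist_force: [-1.8, 0.1, 9.3]
gripper_width: 0.004
finger_force: 4.3
```

```bash
python3 f.py
```

```text
t 11.25 tcp [0.493  0.0312 0.1007] [0. 0. 0.] F [-1.64 -0.28  8.71] [0.68 0.62 0.42] cap mm 7.311888688001943
```

{"op": "arm_command", "data": {
  "series": [
    [0,0,-0.002,0,0,0],
    [0,0,-0.002,0,0,0],
    [0,0,-0.002,0,0,0],
    [0,0,-0.002,0,0,0],
    [0,0,-0.002,0,0,0],
    [0,0,0,0,0,0],
    [0,0,0,0,0,0]
  ]
}}

```text
time: 11.95
tcp_pos: [0.4931, 0.0312, 0.0914]
tcp_rot: [3.14, 0.0, 1.414]
wrist_force: [-2.8, -0.7, 12.7]
gripper_width: -0.001
finger_force: 6.4
```

```bash
python3 f.py
```

```text
t 12.35 tcp [0.4931 0.0312 0.0914] [0. 0. 0.] F [-3.28 -0.68 12.9 ] [0.75 0.44 0.54] cap mm 12.403513867495647
```

{"op": "arm_command", "data": {
  "series": [
    [0,0,-0.001,0,0,0],
    [0,0,-0.001,0,0,0],
    [0,0,-0.001,0,0,0],
    [0,0,-0.001,0,0,0],
    [0,0,0,0,0,0],
    [0,0,0,0,0,0],
    [0,0,0,0,0,0],
    [0,0,0,0,0,0]
  ]
}}

```text
time: 13.15
tcp_pos: [0.4932, 0.0312, 0.0878]
tcp_rot: [3.14, 0.001, 1.414]
wrist_force: [-4.7, -0.6, 14.8]
gripper_width: -0.001
finger_force: 7.3
```

```bash
python3 f.py
```

```text
t 13.55 tcp [0.4932 0.0312 0.0877] [0. 0. 0.] F [-3.65 -1.07 14.74] [0.67 0.25 0.52] cap mm 14.264569825707738
```

Cap 14.3 mm at 14.7 N, so the left one is sound. I hold a little longer, then let it up gently.

{"op": "arm_command", "data": {
  "series": [
    [0,0,0,0,0,0],
    [0,0,0,0,0,0],
    [0,0,0,0,0,0],
    [0,0,0,0,0,0],
    [0,0,0,0,0,0],
    [0,0,0,0,0,0],
    [0,0,0.003,0,0,0],
    [0,0,0.004,0,0,0],
    [0,0,0.004,0,0,0],
    [0,0,0.004,0,0,0]
  ]
}}

```text
time: 14.55
tcp_pos: [0.493, 0.0312, 0.1021]
tcp_rot: [3.14, 0.0, 1.414]
wrist_force: [-1.6, -0.5, 8.3]
gripper_width: 0.002
finger_force: 3.8
```

{"op": "arm_command", "data": {
  "series": [
    [0,0,0.004,0,0,0],
    [0,0,0.004,0,0,0],
    [0,0,0.005,0,0,0],
    [0,0,0.01,0,0,0],
    [0,0,0.03,0,0,0],
    [0,0,0.04,0,0,0],
    [-0.02,-0.04,0,0,0,0],
    [-0.04,-0.03,0,0,0,0],
    [-0.04,0,0,0,0,0],
    [0,0,0,0,0,0]
  ]
}}

```text
time: 15.55
tcp_pos: [0.3858, -0.0401, 0.1922]
tcp_rot: [-3.134, 0.004, 1.41]
wrist_force: [0.1, 0.7, -0.4]
gripper_width: -0.001
finger_force: 0.0
```

```bash
python3 - <<'E'
from h import *
print(get_state()["tcp_pos"])
im,d=snapshot("side"); im2,d2=snapshot("top")
c=np.zeros((560,800,3),np.uint8)
c[:280]=cv2.resize(im2[148:190,225:345],(800,280),interpolation=cv2.INTER_CUBIC)
c[280:]=cv2.resize(im[165:221,230:390],(800,280),interpolation=cv2.INTER_CUBIC)
cv2.imwrite("pics/p3.png",c)
for n,i,d in(("side",im,d),("top",im2,d2)):
    h=cv2.cvtColor(i,cv2.COLOR_BGR2HSV); m=cv2.inRange(h,(105,150,60),(125,255,255))
    k,l,st,ce=cv2.connectedComponentsWithStats(m)
    for j in range(1,k):
        if st[j,4]<20: continue
        v,u=np.nonzero((l==j)&(d>0)); P=bydepth(n,np.c_[u,v],d[v,u]); g=P[P[:,2]>.11]
        print(n,ce[j].round(1),st[j,4],g.mean(0).round(4),len(g))
E
```

```text
[ 0.38579136 -0.04012001  0.19216595]
side [260.6 184.3] 47 [ 0.3535 -0.0241  0.3266] 8
side [286.6 192.8] 159 [ 0.4594 -0.0547  0.1575] 67
top [247.8 163.7] 147 [0.4924 0.0302 0.1161] 56
```

View pics/p3.png

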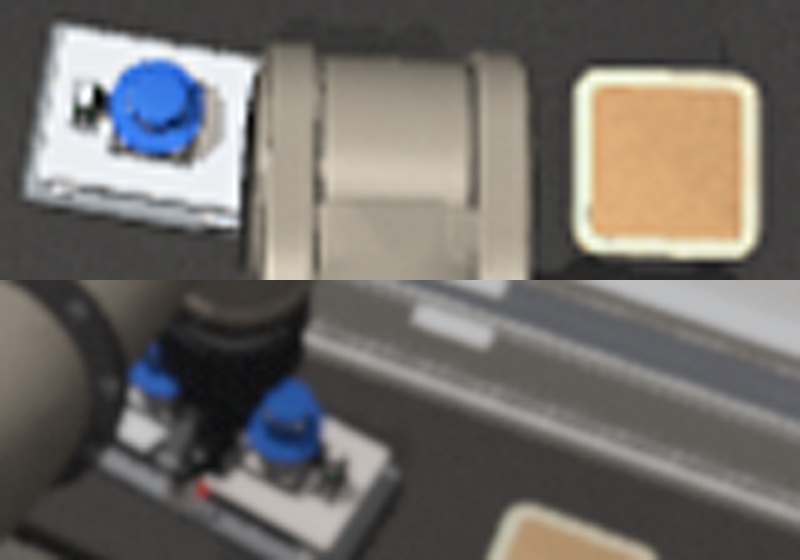

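Both caps are up again: left at (155,105) in the top crop, right at (285,425) in the side crop. Now I open partly and go over the right cap.

{"op": "arm_command", "data": {
  "series": [
    [0.045,-0.006,0,0,0,0],
    [0.045,-0.006,0,0,0,0],
    [0,0,-0.03,0,0,0],
    [0,0,-0.02,0,0,0],
    [0,0,0,0,0,0],
    [0,0,0,0,0,0],
    [0,0,0,0,0,0]
  ],
  "fingers": 0.65
}}

```text
time: 16.35
tcp_pos: [0.484, -0.0505, 0.1451]
tcp_rot: [3.139, -0.0, 1.415]
wrist_force: [0.2, -0.4, -0.0]
gripper_width: 0.653
finger_force: 0.0
```

{"op": "arm_command", "data": {
  "series": [
    [-0.004,-0.001,-0.01,0,0,0],
    [0,0,-0.015,0,0,0],
    [0,0,-0.015,0,0,0],
    [0,0,-0.01,0,0,0],
    [0,0,0,0,0,0],
    [0,0,0,0,0,0],
    [0,0,0,0,0,0]
  ]
}}

```text
time: 17.05
tcp_pos: [0.4793, -0.0519, 0.0946]
tcp_rot: [3.14, -0.0, 1.414]
wrist_force: [0.8, 0.2, 0.0]
gripper_width: 0.65
finger_force: 0.0
```

```bash
python3 f.py
```

```text
t 17.45 tcp [ 0.4789 -0.0519  0.0943] [0.0002 0.     0.0002] F [ 0.01  0.02 -0.12] [0.47 0.53 0.61] cap mm 21.695151085145955
```

{"op": "arm_command", "data": {
  "series": [
    [0,0,-0.005,0,0,0],
    [0,0,0,0,0,0]
  ]
}}

```text
time: 17.65
tcp_pos: [0.4779, -0.0519, 0.0881]
tcp_rot: [-3.14, 0.0, 1.414]
wrist_force: [0.7, -0.3, -0.2]
gripper_width: 0.651
finger_force: 0.0
```

{"op": "arm_command", "data": {
  "series": [
    [0,0,0,0,0,0],
    [0,0,0,0,0,0],
    [0,0,0,0,0,0],
    [0,0,0,0,0,0],
    [0,0,0,0,0,0],
    [0,0,0,0,0,0],
    [0,0,0,0,0,0]
  ],
  "fingers": 0
}}

```text
time: 18.35
tcp_pos: [0.4788, -0.0519, 0.089]
tcp_rot: [3.141, -0.0, 1.414]
wrist_force: [0.7, -0.4, 0.7]
gripper_width: 0.305
finger_force: 58.6
```

```bash
python3 f.py; python3 -c "
from h import *
s=get_state();print(s['gripper_width'],s['finger_force'],s['ft_torque'])"
```

```text
t 18.75 tcp [ 0.4787 -0.0519  0.0889] [0. 0. 0.] F [0.44 0.24 0.57] [0.54 0.47 0.56] cap mm 27.069177318964382
0.3082645668964474 58.65233302116394 [ 0.05855544 -0.21595964 -0.02243803]
```

Gripped at 58 N, opening about 26 to 28 mm. I lift straight up.

{"op": "arm_command", "data": {
  "series": [
    [0,0,0.005,0,0,0],
    [0,0,0.01,0,0,0],
    [0,0,0.015,0,0,0],
    [0,0,0.02,0,0,0],
    [0,0,0.03,0,0,0],
    [0,0,0.01,0,0,0],
    [0,0,0,0,0,0],
    [0,0,0,0,0,0],
    [0,0,0,0,0,0]
  ]
}}

```text
time: 19.65
tcp_pos: [0.4772, -0.052, 0.1774]
tcp_rot: [-3.138, 0.0, 1.414]
wrist_force: [0.6, 0.1, -1.5]
gripper_width: 0.314
finger_force: 59.1
```

{"op": "arm_command", "data": {
  "series": [
    [0.0008,-0.01,0,0,0,0],
    [0.001,-0.025,0,0,0,0],
    [0.001,-0.035,0,0,0,0],
    [0.001,-0.04,0,0,0,0],
    [0.001,-0.04,0,0,0,0],
    [0.001,-0.0265,0,0,0,0],
    [0,-0.01,0,0,0,0],
    [0,0,0,0,0,0],
    [0,0,0,0,0,0],
    [0,0,0,0,0,0]
  ]
}}

```text
time: 20.65
tcp_pos: [0.4848, -0.2357, 0.1789]
tcp_rot: [-3.141, -0.001, 1.418]
wrist_force: [-0.3, -0.4, -0.1]
gripper_width: 0.309
finger_force: 59.1
```

```bash
python3 f.py; python3 - <<'E'
from h import *
im,d=snapshot("side"); im2,d2=snapshot("top")
print(get_state()["gripper_width"],get_state()["tcp_rot"])
c=np.zeros((560,800,3),np.uint8)
c[:280]=cv2.resize(im2[148:190,225:345],(800,280),interpolation=cv2.INTER_CUBIC)
c[280:]=cv2.resize(im[165:242,230:450],(800,280),interpolation=cv2.INTER_CUBIC)
cv2.imwrite("pics/p4.png",c)
E
```

```text
t 21.05 tcp [ 0.4846 -0.2373  0.179 ] [0.0001 0.0007 0.    ] F [-0.12 -0.19 -1.06] [0.47 0.53 0.24] cap mm -63.00362665036584
0.3054909070021852 [3.14153035e+00 1.11094655e-04 1.41432240e+00]
```

View pics/p4.png

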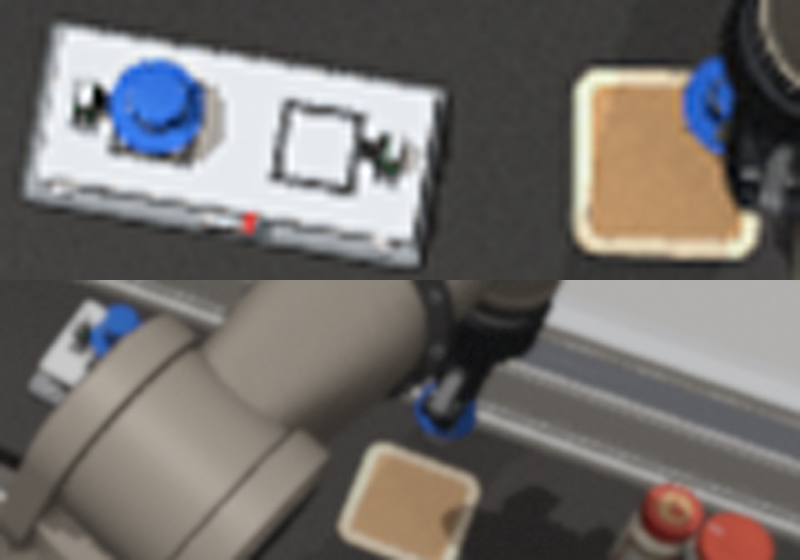

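The right seat at (320,145) is empty, the sound cartridge is still in its seat, and the cartridge in the gripper hangs over the coaster. I lower it.

{"op": "arm_command", "data": {
  "series": [
    [0,0,-0.02,0,0,0],
    [0,0,-0.03,0,0,0],
    [0,0,-0.03,0,0,0],
    [0,0,-0.025,0,0,0],
    [0,0,-0.015,0,0,0],
    [0,0,-0.006,0,0,0],
    [0,0,0,0,0,0],
    [0,0,0,0,0,0],
    [0,0,0,0,0,0]
  ]
}}

```text
time: 22.05
tcp_pos: [0.4854, -0.2389, 0.0541]
tcp_rot: [3.139, 0.001, 1.414]
wrist_force: [-0.1, -0.0, -1.5]
gripper_width: 0.311
finger_force: 59.1
```

```bash
python3 f.py
```

```text
t 22.45 tcp [ 0.4848 -0.2386  0.0535] [0.0003 0.0001 0.0004] F [ 0.    0.09 -0.77] [0.41 0.49 0.52] cap mm 62.53373327158743
```

{"op": "arm_command", "data": {
  "series": [
    [0,0,-0.002,0,0,0],
    [0,0,-0.0015,0,0,0],
    [0,0,-0.001,0,0,0],
    [0,0,0,0,0,0],
    [0,0,0,0,0,0],
    [0,0,0,0,0,0]
  ]
}}

```text
time: 23.05
tcp_pos: [0.4844, -0.2385, 0.0485]
tcp_rot: [3.141, 0.0, 1.414]
wrist_force: [-1.0, -2.0, 1.9]
gripper_width: 0.309
finger_force: 59.1
```

```bash
python3 f.py
```

```text
t 23.45 tcp [ 0.4844 -0.2385  0.0484] [0. 0. 0.] F [-0.64 -0.05  1.98] [0.26 0.36 0.42] cap mm 66.32780015000247
```

It has touched down. I ease off 0.5 mm, release and retreat.

{"op": "arm_command", "data": {
  "series": [
    [0,0,0.0005,0,0,0],
    [0,0,0,0,0,0]
  ]
}}

```text
time: 23.65
tcp_pos: [0.4843, -0.2384, 0.0489]
tcp_rot: [3.142, 0.0, 1.414]
wrist_force: [0.1, -0.5, 2.0]
gripper_width: 0.307
finger_force: 59.2
```

{"op": "arm_command", "data": {
  "series": [
    [0,0,0,0,0,0],
    [0,0,0,0,0,0],
    [0,0,0,0,0,0],
    [0,0,0,0,0,0],
    [0,0,0.01,0,0,0],
    [0,0,0.02,0,0,0],
    [0,0,0.03,0,0,0],
    [0,0,0.04,0,0,0],
    [0,0,0.04,0,0,0],
    [-0.03,-0.03,0,0,0,0]
  ],
  "fingers": 0.65
}}

```text
time: 24.65
tcp_pos: [0.4633, -0.2635, 0.1967]
tcp_rot: [3.124, 0.0, 1.427]
wrist_force: [0.6, -0.9, 0.6]
gripper_width: 0.65
finger_force: 0.0
```

{"op": "arm_command", "data": {
  "series": [
    [-0.03,-0.03,0.01,0,0,0],
    [-0.03,-0.03,0.01,0,0,0],
    [-0.03,-0.03,0.01,0,0,0],
    [-0.02,-0.03,0.01,0,0,0],
    [0,0,0,0,0,0],
    [0,0,0,0,0,0]
  ]
}}

```text
time: 25.25
tcp_pos: [0.344, -0.3891, 0.2296]
tcp_rot: [3.14, 0.0, 1.412]
wrist_force: [0.9, 1.0, -0.8]
gripper_width: 0.65
finger_force: 0.0
```

```bash
python3 - <<'E'
from h import *
im2,d2=snapshot("top"); im,d=snapshot("side")
s=get_state(); print(s["time"],s["tcp_pos"],s["wrist_force"])
c=np.zeros((600,800,3),np.uint8)
c[:280]=cv2.resize(im2[148:190,225:345],(800,280),interpolation=cv2.INTER_CUBIC)
c[280:]=cv2.resize(im[165:253,230:450],(800,320),interpolation=cv2.INTER_CUBIC)
cv2.imwrite("pics/p5.png",c)
for n,i,d in(("side",im,d),("top",im2,d2)):
    h=cv2.cvtColor(i,cv2.COLOR_BGR2HSV); m=cv2.inRange(h,(105,150,60),(125,255,255))
    k,l,st,ce=cv2.connectedComponentsWithStats(m)
    for j in range(1,k):
        if st[j,4]<20: continue
        v,u=np.nonzero((l==j)&(d>0)); P=bydepth(n,np.c_[u,v],d[v,u]); g=P[P[:,2]>np.percentile(P[:,2],90)-.006]
        print(n,ce[j].round(1),st[j,4],g.mean(0).round(4),len(g))
E
```

```text
25.35 [ 0.34546454 -0.38687528  0.22900081] [0.48407075 0.28233859 0.0685709 ]
side [262.3 180. ] 158 [0.4948 0.032  0.1179] 54
top [247.8 163.7] 147 [0.4922 0.0301 0.1167] 54
top [326.6 169.6] 123 [ 0.4838 -0.2369  0.076 ] 47
```

View pics/p5.png

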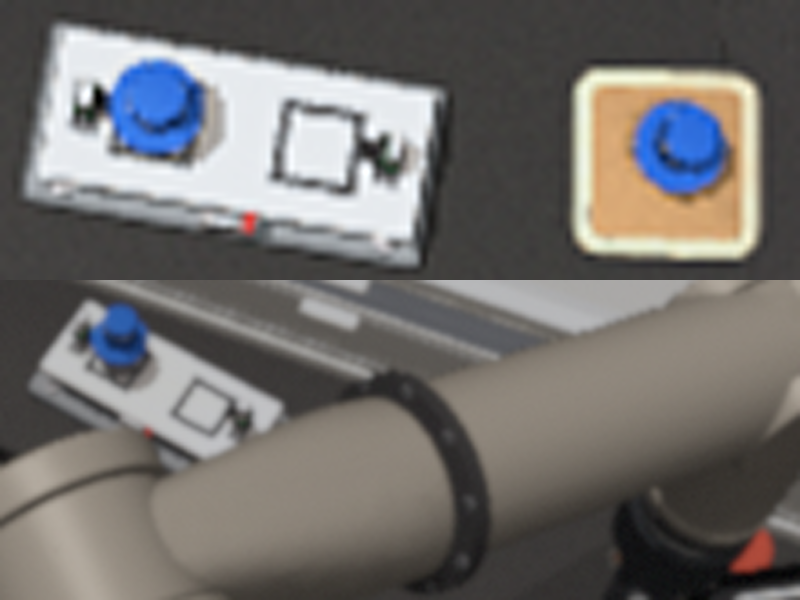

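The cartridge stands at (682,147) in the top crop: cap top at z = 0.076, as it should be, and within about 2 mm of the coaster's middle in the same view. The sound one is seated, the right follower stayed down its post, and the arm is clear. I hand the job in.

```bash
python3 -c "
from workcell import *
print(finish_job())"
```

```text
the job is handed in; nothing more can be done
None
```

The weak cartridge was the right one (about 6.5 N at the mark, against about 14.7 N for the left) and now stands on the middle of the coaster with the sound one still seated; the follower depths come from measured travel and force, as the pictures were too coarse to read them against the green bands.

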